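# Stand the fallen sauce carton in the corner of the delivery tray

## Robot

A 6-joint arm with a two-finger parallel gripper is mounted at the origin on the work surface. World frame = base frame: x ahead of the robot, y to its left, z up, the work surface at z = 0. Lengths are in m, angles in rad, forces in N, time in s.
With the tool pointing down it reaches from about 0.35 to 0.85 m from the base axis. Payload 8.1 kg.
Tool frame: the origin (TCP) lies between the finger pads; the fingertips stand 25 mm ahead of it and the grasp point (between the pads) lies 6 mm ahead of it; z points along the fingers, y is the line along which they close (so a half turn about z gives the same grasp; the last joint's range is limited). The gripper opens to 93 mm and grips with 3 to 60 N. Pads are 15 mm wide; open, the fingers measure 128 mm over their backs; the gripper's body (75 mm by 188 mm) begins 65 mm behind the grasp point.
Start: joints at [-1.186, 0.13, 1.488, -0, 1.523, -0.085], TCP at [0.272, -0.535, 0.244] pointing down, gripper open.
Joint ranges: [-2.96, 2.96], [-0.89, 2.26], [0.02, 2.5], [-1.34, 4.48], [0, 2.73], [-2.66, 2.66]. Speed limits (rad/s): [2.39, 2.39, 2.79, 3.14, 3.14, 3.14].

## Interface

Orientations are given as a rotation vector (axis times angle).
In Python, from plant import robot gives the robot as it stands.
- The arm moves only by the tool arm_command, never from a script. Its argument "increments" is text: rows parted by semicolons, each of 5 numbers parted by spaces: the closure, from 0 (fully open) to 1 (shut), then the shift along the tool's x, y, z in mm, then the turn about the tool's z in rad. A call has 1 to 5 rows; each row is the pose to reach, as a shift and turn from the pose commanded when the call began, along the tool's axes at that moment; what a row does not reach only later rows make up. A row lasts 1/10 s, in which the tool goes at most 50 mm and 8.59 degrees, less where a joint would pass 70% of its speed; a pose out of reach is approached as far as the arm can. A call with a gripper value outside its range is refused whole. The fingers move at their own pace and stop on an object; "grip_force" is the grip in N (left out, the last holds). Time passes only in rows, so rows that repeat a pose let the fingers close. It gives the time, the measured TCP pose, the force, the opening and the grip force at its end, in the units of the state.
- robot.read_state(): the state, without advancing time (a new reading comes with each control period).
- robot.read_camera(name): name is "scene" or "top" or "wrist"; returns the picture (420x560x3 uint8, blue, green, red); there is no depth.
- robot.camera_model(name): a dict with "fx", "fy", "cx", "cy" (pixels), "eye" and "rotation" of the camera in the world. Camera axes: x right, y down, z forward; pixel columns grow to the right and rows downward; lengths in m; the calibration is good to about 2 mm. A picture is of the moment at which its call begins: read the wrist's pose just before it. camera_model takes no time and is no camera call; for the wrist camera it gives the pose at the moment of the call.
- robot.close_job(): hands the job in; it is judged then, once.
The state is a dict: "t": time; "q": joint angles; "dq": joint speeds; "joint_torque": joint torques, N m; "tool_pos": TCP position; "orientation": TCP orientation; "force": force on the tool from outside, world axes, zero at the start; "wrist_torque": the same for the moment, N m; "opening": finger opening in m; "gripper_force": force on a finger pad.
Only numpy, scipy, OpenCV 4.12 (cv2) and the standard library are available. Lean on these libraries where they do the work, as an engineer would, in place of code of your own. Each camera call takes 0.05 s, during which the arm holds its last target. There are 200 camera calls.

## Task

The red sauce carton has fallen over on the prep table. Stand it upright, cap up, on the floor of the blue delivery tray, in the one corner that has no meal box, pushed square and flush against both walls of that corner. Set it down rather than dropping it, and leave the packed meals and everything else on the table where it is.

Things in the scene. Friction and masses are not known exactly. Their poses are not given: they have to be found in the camera images.
- sauce_carton: Red rigid brick carton, about 0.44 kg: block 60 x 60 mm, 120 mm high, plus a white screw cap (24 mm wide, 12 mm high, 10 mm off centre) on its top. Starts lying on a long side on the table, cap roughly to the robot's left. Origin: centre of the underside (end without cap), 30 mm above the table when lying; z runs along the long axis to the cap end; x, y square to the four sides, which are alike.
- tray: Blue plastic tray, 300 mm along its x, 400 mm along its y, 60 mm high, fixed to the table. Upright walls 8 mm, floor 6 mm thick; inside 284 x 384 mm. Origin: centre of its underside; z up, x roughly away from the robot, y roughly to the robot's left. Three corners hold a meal box; the fourth (+x +y: far left) is empty for about 140 mm along x and 190 mm along y.
- free_corner (a point): Inner bottom corner of the tray without a meal box: where the insides of its +x and +y walls meet the top of the floor, 6 mm above the table. Axes as the tray's: free space lies towards -x and -y; the walls rise 54 mm above this point. A carton fully home in the corner, standing, has its origin at (-30, -30, 0) mm in this frame; either pair of its sides may meet either wall.
- meal_a: Packed meal, one of three alike: lidded clear box of spaghetti with a basil leaf, 118 (x) x 172 (y) x 52 mm high, about 0.45 kg, loose in the far right corner of the tray (its lid 58 mm above the table). Origin: centre of its underside. Leave it there.
- meal_b: Packed meal, one of three alike: lidded clear box of spaghetti with a basil leaf, 118 (x) x 172 (y) x 52 mm high, about 0.45 kg, loose in the near right corner of the tray (its lid 58 mm above the table). Origin: centre of its underside. Leave it there.
- meal_c: Packed meal, one of three alike: lidded clear box of spaghetti with a basil leaf, 118 (x) x 172 (y) x 52 mm high, about 0.45 kg, loose in the near left corner of the tray (its lid 58 mm above the table). Origin: centre of its underside. Leave it there.
- cream_carton: Green carton standing upright, 60 x 60 x 120 mm plus a 12 mm white cap. Stands loose towards the far or right side of the table. Origin: centre of its underside. Leave it there.
- pepper_mill: Dark wooden pepper mill, 58 mm across, 164 mm high. Stands loose towards the far or right side of the table. Origin: centre of its underside. Leave it there.
- oil_bottle: Green glass oil bottle, 62 mm across, 200 mm high. Stands loose towards the far or right side of the table. Origin: centre of its underside. Leave it there.
- herb_jar: Amber jar with a steel lid, 72 mm across, 105 mm high. Stands loose towards the left side of the table. Origin: centre of its underside. Leave it there.
- serving_spoon: Serving spoon with a black handle, 180 mm long, lying on the table left of the fallen carton, under 35 mm high. Leave it there.
Not all that is in view belongs to the job. There is more than one size of the sauce_carton; the job needs the middle-sized.

How it is judged:
On the way:
1. the carton is turned upright, cap up (within about 11 degrees) (angle between sauce_carton's own z axis and vertical below 0.2 rad), for 0.2 s.
At the end, for the whole second after the job is handed in: The carton stands at rest, released, cap up (within 3.4 degrees of vertical) on the tray floor in the free corner: its centre is within 35 mm of each of the two corner walls (the carton is 60 mm wide, so no gap over 5 mm) and its sides are parallel to the walls within 3.4 degrees (angle between sauce_carton's own z axis and vertical below 0.06 rad and x of sauce_carton in the frame of free_corner between -0.035 and -0.02 m and y of sauce_carton in the frame of free_corner between -0.035 and -0.02 m and z of sauce_carton in the frame of free_corner between -0.006 and 0.006 m and (angle between the x axis of sauce_carton and the x axis of free_corner, either way round below 0.06 rad or angle between the x axis of sauce_carton and the y axis of free_corner, either way round below 0.06 rad) and linear speed of sauce_carton below 0.02 m/s and angular speed of sauce_carton below 0.1 rad/s and contact force between sauce_carton and the arm below 0.1 N); the robot touches nothing.
It fails at once if the carton is dropped or thrown (moves faster than 0.5 m/s while the fingers do not touch it; a fall of about 13 mm) (linear speed of sauce_carton above 0.5 m/s and contact force between sauce_carton and the fingers below 0.05 N).
It fails at once if a packed meal box is shifted by more than 20 mm (distance of any of meal_a, meal_b, meal_c from where it was at the start of the episode above 0.02 m).
It fails at once if another bottle, jar, mill, carton or the spoon is shifted by more than 30 mm, or one is knocked over (distance of any of cream_carton, pepper_mill, oil_bottle, herb_jar, serving_spoon from where it was at the start of the episode above 0.03 m or angle between any of cream_carton, pepper_mill, oil_bottle, herb_jar's own z axis and vertical above 0.5 rad).
It also fails if it takes over 59 s, if anything falls off the work surface, if the arm or the gripper's body presses on something with over 40 N, if the wrist force passes 120 N, or if a joint passes its speed limit or range.

## Working session

There is one attempt and no reset: what is moved stays moved. The work goes in short steps, Python scripts to look and compute and a tool call to move; the robot and the scene stay as the last step left them, time stands still between calls to the robot, and variables do not carry over. Pictures are saved under pics/ and viewed, at most 10 in all, crops included, and the job is handed in when it is done.

Besides the shell and the picture viewer there is one more tool, called after ">>>" as name(argument=value, ...) on one line, values as JSON. arm_command: Moves the arm, as the interface text tells. Its arguments: {"type":"object","properties":{"increments":{"type":"string"},"grip_force":{"type":"number"}},"required":["increments"]}

```bash
mkdir -p pics; ls; python3 - <<'E'
from plant import robot
import cv2
for n in("scene","top"):
    cv2.imwrite(f"pics/{n}0.png",robot.read_camera(n)); print(n,robot.camera_model(n))
s=robot.read_state(); print(s['t'],s['tool_pos'],s['orientation'],s['opening'],s['force'])
E
```

```text
pics
scene {'fx': 395.1621440720373, 'fy': 395.1621440720373, 'cx': 280.28696969716054, 'cy': 205.5543015345053, 'eye': array([1.56123224, 0.02275919, 0.96679694]), 'rotation': array([-1.65181403, -1.75328513,  0.79966453])}
top {'fx': 499.9078663496879, 'fy': 499.9078663496879, 'cx': 283.05137301060734, 'cy': 209.8176683505638, 'eye': array([ 0.40842783, -0.02406074,  1.50384403]), 'rotation': array([-2.18253697,  2.21987619, -0.05503138])}
0.1 [ 0.27147092 -0.53453831  0.24267812] [-3.05369608e+00 -7.30833529e-01  3.94749202e-04] 0.09270806260701162 [-0.41398267  0.01063207 -0.19333247]
```

View pics/top0.png

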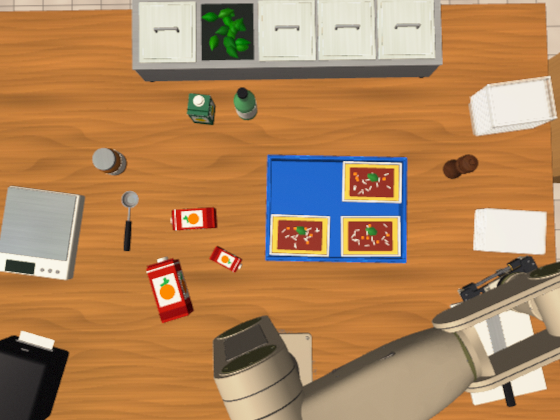

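View pics/scene0.png

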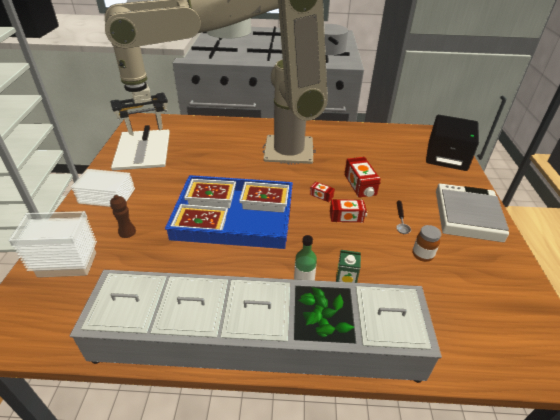

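The top view shows three red cartons: middle (194,219), large (169,290) and small (226,259). The cream carton at (201,108) is green and standing. The middle one spans about 43 px including the cap, against an expected ~45 px, so it fits. Its cap is on the left (+y). The tray's free corner is the upper left, near (268,157). I'll check the choice in a close crop.

```bash
cat > h.py <<'E'
import numpy as np, cv2
from scipy.spatial.transform import Rotation as R
from plant import robot
def ray(name,u,v,z,m=None):
    m=m or robot.camera_model(name); r=R.from_rotvec(m['rotation']).as_matrix() if np.shape(m['rotation'])==(3,) else m['rotation']
    d=r@np.array([(u-m['cx'])/m['fx'],(v-m['cy'])/m['fy'],1]); e=np.array(m['eye'])
    return e+d*(z-e[2])/d[2]
def proj(name,p,m=None):
    m=m or robot.camera_model(name); c=R.from_rotvec(m['rotation']).as_matrix().T@(np.array(p)-m['eye'])
    return m['cx']+m['fx']*c[0]/c[2], m['cy']+m['fy']*c[1]/c[2]
def grab(name,fn,x0=0,y0=0,w=560,h=420,k=1):
    im=robot.read_camera(name)[y0:y0+h,x0:x0+w]
    im=cv2.resize(im,None,fx=k,fy=k,interpolation=cv2.INTER_CUBIC)
    for g in range(0,w,10):
        cv2.line(im,(g*k,0),(g*k,6 if (x0+g)%50 else 14),(255,255,255),1)
    for g in range(0,h,10): cv2.line(im,(0,g*k),(6 if (y0+g)%50 else 14,g*k),(255,255,255),1)
    cv2.imwrite(fn,im)
E
python3 - <<'E'
from h import *
grab("top","pics/c1.png",160,150,250,115,3)
im=cv2.imread("pics/top0.png")
hsv=cv2.cvtColor(im,cv2.COLOR_BGR2HSV)
b=cv2.inRange(hsv,(105,120,60),(125,255,255)); 
c=max(cv2.findContours(b,0,1)[0],key=cv2.contourArea); print("tray",cv2.minAreaRect(c),cv2.approxPolyDP(cv2.convexHull(c),4,True).reshape(-1,2).tolist())
b=cv2.inRange(hsv,(0,170,60),(8,255,255))|cv2.inRange(hsv,(172,170,60),(180,255,255)); b[:,220:]=0;b[250:]=0
c=max(cv2.findContours(b,0,1)[0],key=cv2.contourArea);print("carton",cv2.minAreaRect(c),cv2.boxPoints(cv2.minAreaRect(c)).tolist())
E
```

```text
tray ((336.01947021484375, 208.41107177734375), (139.8527069091797, 105.34034729003906), 1.023030161857605) [[268, 155], [406, 158], [405, 262], [266, 259]]
carton ((195.95692443847656, 218.22462463378906), (20.634845733642578, 39.827476501464844), 86.8201675415039) [[175.5015411376953, 209.02769470214844], [215.26768493652344, 206.81846618652344], [216.4123077392578, 227.4215545654297], [176.6461639404297, 229.6307830810547]]
```

View pics/c1.png

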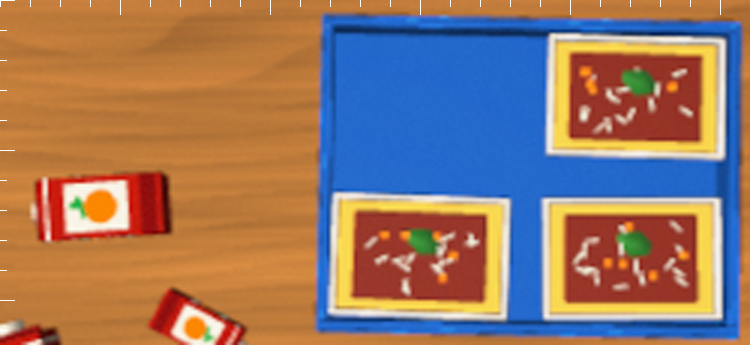

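The crop confirms the middle carton: a 60 x 120 block, with the white cap tip at left, about pixel (171,220). The tray's outer corner is at about (267.5,155.5), and the free far-left corner is clear.

```bash
python3 - <<'E'
from h import *
f=lambda u,v:(160+u/3-.33,150+v/3-.33)
for n,p,z in [("capTL",(36,179),.06),("capBL",(41,241),.06),("botTR",(165,173),.06),("botBR",(170,234),.03),
 ("trayFL",(322,15),.06),("trayFR",(739,22),.06),("trayNL",(318,329),.06),("trayNR",(736,337),.06),("inFL",(334,27),.06)]:
    print(n,ray("top",*f(*p),z).round(4))
E
```

```text
capTL [0.4799 0.2895 0.06  ]
capBL [0.4202 0.2852 0.06  ]
botTR [0.4836 0.1654 0.06  ]
botBR [0.4251 0.1651 0.03  ]
trayFL [0.6342 0.0118 0.06  ]
trayFR [ 0.6208 -0.3923  0.06  ]
trayNL [0.3313 0.0204 0.06  ]
trayNR [ 0.3167 -0.3808  0.06  ]
inFL [6.224e-01 3.000e-04 6.000e-02]
```

```bash
cat >> h.py <<'E'
def inc(x,y,z,ya):
    "increments to TCP (x,y,z) with tool y at world angle ya"
    s=robot.read_state(); M=R.from_rotvec(s['orientation']).as_matrix()
    d=M.T@(np.array([x,y,z])-s['tool_pos'])*1000
    a=np.arctan2(M[1,1],M[0,1]); t=-((ya-a+np.pi)%(2*np.pi)-np.pi)
    print("t%.2f"%s['t'],"pos",np.round(s['tool_pos'],4),"ya %.4f"%a,"inc",d.round(1),"turn %.4f"%t,"F",np.round(s['force'],1),"open %.4f"%s['opening'],"tilt %.3f"%np.arccos(-M[2,2]),"q",np.round(s['q'],2))
E
python3 -c "
from h import *
inc(.45,-.2,.24,.04); inc(.451,.264,.15,.04)"
```

```text
t0.15 pos [ 0.2715 -0.5346  0.2428] ya -1.1010 inc [ 310.6 -217.5    3.2] turn -1.1410 F [-0.5 -0.6  0.5] open 0.0929 tilt 0.001 q [-1.19  0.13  1.49  0.    1.52 -0.09]
t0.15 pos [ 0.2715 -0.5346  0.2428] ya -1.1010 inc [ 521.6 -630.7   93.8] turn -1.1410 F [-0.5 -0.6  0.5] open 0.0929 tilt 0.001 q [-1.19  0.13  1.49  0.    1.52 -0.09]
```

>>> arm_command(increments="0 311 -217 0 -1.141;0 311 -217 0 -1.141;0 311 -217 0 -1.141;0 311 -217 0 -1.141;0 311 -217 0 -1.141")

```text
t: 0.65
tool_pos: [0.3901, -0.3127, 0.2434]
orientation: [-2.57, -1.807, -0.0]
force: [0.5, 0.5, 0.4]
opening: 0.0936
gripper_force: 0.0
```

```bash
python3 -c "
from h import *
inc(.451,.264,.2,.04)"
```

```text
t0.65 pos [ 0.3901 -0.3127  0.2434] ya -0.3453 inc [ 563.3 -137.9   43.5] turn -0.3853 F [0.5 0.5 0.4] open 0.0936 tilt 0.000 q [-0.78 -0.14  1.76  0.    1.52 -0.43]
```

>>> arm_command(increments="0 563 -138 43 -0.385;0 563 -138 43 -0.385;0 563 -138 43 -0.385;0 563 -138 43 -0.385;0 563 -138 43 -0.385")

```text
t: 1.15
tool_pos: [0.4169, -0.0649, 0.2249]
orientation: [2.183, 2.258, 0.0]
force: [1.4, 0.8, 0.5]
opening: 0.0931
gripper_force: 0.0
```

```bash
python3 -c "
from h import *
inc(.451,.264,.15,.04)"
```

```text
t1.15 pos [ 0.4169 -0.0649  0.2249] ya 0.0338 inc [327.6  45.2  75. ] turn -0.0062 F [1.4 0.8 0.5] open 0.0931 tilt 0.000 q [-0.28 -0.36  1.98  0.    1.53 -0.31]
```

>>> arm_command(increments="0 328 45 40 -0.006;0 328 45 40 -0.006;0 328 45 40 -0.006;0 328 45 40 -0.006;0 328 45 40 -0.006")

```text
t: 1.65
tool_pos: [0.4422, 0.1822, 0.1949]
orientation: [2.176, 2.265, 0.0]
force: [0.7, 0.1, 0.5]
opening: 0.093
gripper_force: 0.0
```

```bash
python3 -c "
from h import *
inc(.451,.264,.15,.04)"
```

```text
t1.65 pos [0.4422 0.1822 0.1949] ya 0.0402 inc [81.4 12.  44.9] turn 0.0002 F [0.7 0.1 0.5] open 0.0930 tilt 0.000 q [ 0.28 -0.18  1.88 -0.    1.44  0.24]
```

>>> arm_command(increments="0 82 12 45 0;0 82 12 45 0;0 82 12 45 0;0 82 12 45 0")

```text
t: 2.05
tool_pos: [0.4503, 0.2628, 0.1489]
orientation: [-2.174, -2.267, 0.004]
force: [0.2, -0.5, -0.2]
opening: 0.093
gripper_force: 0.0
```

```bash
python3 -c "
from h import *
grab('wrist','pics/w1.png')
m=robot.camera_model('wrist')
for p in [(.4802,.2885,.06),(.4202,.2861,.06),(.4842,.168,.06),(.451,.264,.06)]: print(np.round(proj('wrist',p,m),0))
inc(.451,.264,.036,.04)"
```

```text
[325. 188.]
[238. 188.]
[318. 338.]
[281. 220.]
t2.10 pos [0.4511 0.2622 0.15  ] ya 0.0408 inc [1.90e+00 1.00e-01 1.14e+02] turn 0.0008 F [0.4 0.1 0. ] open 0.0930 tilt 0.001 q [ 0.43 -0.02  1.81 -0.    1.34  0.39]
```

View pics/w1.png

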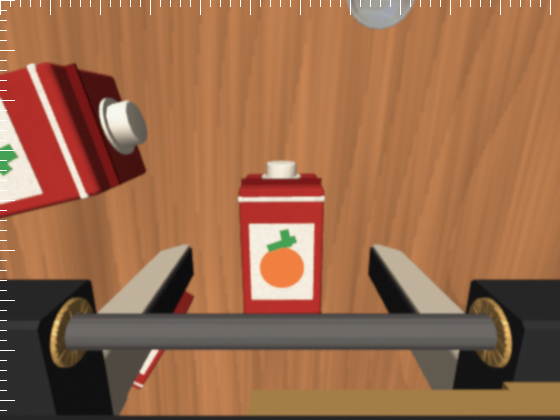

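The wrist view shows the carton centred between the fingers. Its cap-end corners are at (240,188) and (323,188), where I predicted them. The large carton's cap at (125,120) is clear of the left finger, so I'll descend.

>>> arm_command(increments="0 2 0 50 0;0 2 0 100 0;0 2 0 112 0;0 2 0 112 0;0 2 0 112 0", grip_force=6)

```text
t: 2.6
tool_pos: [0.453, 0.2646, 0.0408]
orientation: [2.177, 2.264, 0.004]
force: [0.4, 0.9, -0.1]
opening: 0.0931
gripper_force: 0.0
```

>>> arm_command(increments="1 0 0 0 0;1 0 0 0 0;1 0 0 0 0;1 0 0 0 0;1 0 0 0 0", grip_force=6)

```text
t: 3.1
tool_pos: [0.4512, 0.2647, 0.0385]
orientation: [-2.176, -2.266, -0.0]
force: [-1.8, -0.7, 4.4]
opening: 0.0602
gripper_force: 6.0
```

```bash
python3 -c "
from h import *
inc(.451,.264,.036,.04);print(robot.read_state()['gripper_force'])"
```

```text
t3.10 pos [0.4512 0.2647 0.0385] ya 0.0401 inc [-0.6 -0.3  2.5] turn 0.0001 F [-1.8 -0.7  4.4] open 0.0602 tilt 0.000 q [0.43 0.13 1.89 0.   1.13 0.39]
5.999753996729851
```

>>> arm_command(increments="1 -6 0 -16 0;1 -15 0 -30 0;1 -25 0 -42 0;1 -37 0 -53 0;1 -51 0 -62 0")

```text
t: 3.6
tool_pos: [0.4531, 0.2126, 0.1007]
orientation: [-2.176, -2.266, 0.0]
force: [0.2, -0.1, -4.4]
opening: 0.06
gripper_force: 6.0
```

```bash
python3 -c "
from h import *
inc(.451,.264,.036,.04)
a=robot.read_camera('scene')[130:270,270:420]; b=robot.read_camera('wrist')
cv2.imwrite('pics/m1.png',np.hstack([cv2.resize(a,(400,373)),cv2.resize(b,(400,300)).copy() if 0 else cv2.copyMakeBorder(cv2.resize(b,(400,300)),0,73,0,0,0)]))"
```

```text
t3.60 pos [0.4531 0.2126 0.1007] ya 0.0403 inc [51.4 -0.  64.7] turn 0.0003 F [ 0.2 -0.1 -4.4] open 0.0600 tilt 0.000 q [ 0.34 -0.02  1.91  0.    1.25  0.3 ]
```

View pics/m1.png

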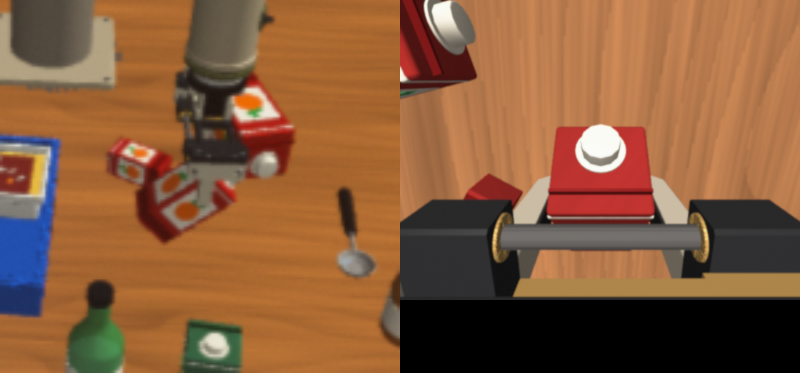

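The carton is held about 45° up with its base near the table. Continuing the arc to upright.

>>> arm_command(increments="1 -15 0 -7 0;1 -31 0 -10 0;1 -47 0 -11 0;1 -63 0 -10 0;1 -79 0 -7 0")

```text
t: 4.2
tool_pos: [0.4562, 0.1334, 0.1072]
orientation: [-2.176, -2.265, 0.0]
force: [-0.1, -0.5, -3.7]
opening: 0.0601
gripper_force: 6.0
```

>>> arm_command(increments="1 0 0 0 0;1 0 0 0 0;1 0 0 2 0;1 0 0 2 0")

```text
t: 4.6
tool_pos: [0.4566, 0.1351, 0.1054]
orientation: [2.176, 2.266, 0.001]
force: [-0.1, 0.8, -2.7]
opening: 0.0599
gripper_force: 6.0
```

```bash
python3 -c "
from h import *
inc(.451,.264,.036,.04)
a=robot.read_camera('scene')[130:270,270:420]; b=robot.read_camera('wrist')
cv2.imwrite('pics/m2.png',np.hstack([cv2.resize(a,(400,373)),cv2.copyMakeBorder(cv2.resize(b,(400,300)),0,73,0,0,0)]))"
```

```text
t4.60 pos [0.4566 0.1351 0.1054] ya 0.0407 inc [129.   -0.4  69.4] turn 0.0007 F [-0.1  0.8 -2.7] open 0.0599 tilt 0.000 q [ 0.18 -0.09  1.98  0.    1.26  0.14]
```

View pics/m2.png

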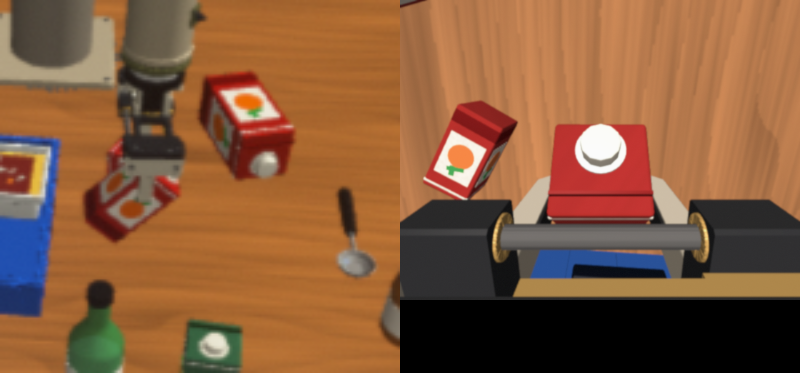

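It stuck at about 45°: the pads hold it too stiffly. I'll lift a little and lower the grip so it swings down under its own weight.

>>> arm_command(increments="1 0 0 -12 0;1 0 0 -25 0;1 0 0 -25 0;1 0 0 -25 0;1 0 0 -25 0", grip_force=4)

```text
t: 5.2
tool_pos: [0.4562, 0.1345, 0.13]
orientation: [-2.176, -2.265, 0.0]
force: [0.1, -1.2, -4.8]
opening: 0.06
gripper_force: 4.0
```

```bash
cat >> h.py <<'E'
def tilt(n):
    b=robot.read_camera('wrist'); cv2.imwrite(n,b)
    hsv=cv2.cvtColor(b,cv2.COLOR_BGR2HSV); w=cv2.inRange(hsv,(0,0,190),(180,40,255)); w[:150]=0; w[300:]=0; w[:,:200]=0; w[:,360:]=0
    c=max(cv2.findContours(w,0,1)[0],key=cv2.contourArea); print('cap',cv2.boundingRect(c))
E
python3 -c "
from h import *
inc(.451,.264,.036,.04); tilt('pics/w2.png')"
```

```text
t5.20 pos [0.4562 0.1345 0.13  ] ya 0.0401 inc [129.6  -0.   94. ] turn 0.0001 F [ 0.1 -1.2 -4.8] open 0.0600 tilt 0.000 q [ 0.18 -0.12  1.96 -0.    1.31  0.14]
cap (244, 179, 73, 72)
```

>>> arm_command(increments="1 0 0 0 0;1 0 0 0 0;1 0 0 0 0;1 0 0 0 0", grip_force=3)

```text
t: 5.65
tool_pos: [0.4563, 0.1346, 0.13]
orientation: [-2.176, -2.265, 0.0]
force: [0.0, -0.5, -4.9]
opening: 0.06
gripper_force: 3.0
```

```bash
python3 -c "
from h import *
inc(.451,.264,.036,.04); tilt('pics/w3.png')"
```

```text
t5.65 pos [0.4563 0.1346 0.13  ] ya 0.0400 inc [ 1.296e+02 -1.000e-01  9.400e+01] turn -0.0000 F [ 0.  -0.5 -4.9] open 0.0600 tilt 0.000 q [ 0.18 -0.12  1.96  0.    1.31  0.14]
cap (245, 177, 72, 72)
```

```bash
python3 -c "
from h import *
m=robot.camera_model('wrist');g=np.array([.456,.1345,.124])
for d in range(30,95,10):
    t=np.radians(d);a=np.array([0,np.cos(t),np.sin(t)])
    for o in (10,-10):
        n=np.array([0,-np.sin(t),np.cos(t)])*o
        print(d,o,np.round(proj('wrist',g+a*34+n,m)))
inc(.456,.10,.111,-.031)"
```

```text
30 10 [270. 389.]
30 -10 [253. 817.]
40 10 [273. 318.]
40 -10 [261. 625.]
50 10 [275. 255.]
50 -10 [265. 501.]
60 10 [277. 195.]
60 -10 [269. 410.]
70 10 [280. 134.]
70 -10 [272. 337.]
80 10 [282.  69.]
80 -10 [274. 272.]
90 10 [285.  -7.]
90 -10 [277. 212.]
t5.70 pos [0.4564 0.1346 0.1301] ya 0.0400 inc [-34.5  -1.7  19.1] turn 0.0710 F [ 0.5 -0.  -5.4] open 0.0595 tilt 0.000 q [ 0.18 -0.12  1.96 -0.    1.31  0.14]
```

View pics/w3.png

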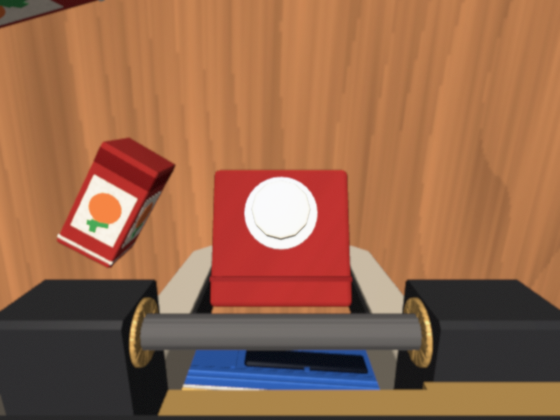

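```bash
python3 -c "
from h import *
m=robot.camera_model('wrist');print(m)
M=R.from_rotvec(m['rotation']).as_matrix();print(M.round(2))
g=np.array([.456,.1345,.124])
print(proj('wrist',g,m))
f=lambda t,l,o,x:np.round(proj('wrist',g+np.array([x,l*np.cos(t)-o*np.sin(t),l*np.sin(t)+o*np.cos(t)]) /1,m))
for d in range(30,95,10):
    t=np.radians(d); print(d,*[f(t,l,o,x) for l,o,x in((.022,-.03,-.03),(.022,.03,-.03),(.034,.01,0),(.034,-.01,0))])
"
```

```text
{'fx': 340.52130424015996, 'fy': 340.52130424015996, 'cx': 280.51387399477176, 'cy': 208.6658188920958, 'eye': array([0.453044  , 0.21034328, 0.27054824]), 'rotation': array([2.86509959, 0.05777627, 0.00756603])}
[[ 1.    0.04  0.01]
 [ 0.04 -0.96 -0.27]
 [-0.    0.27 -0.96]]
(np.float64(280.39830993687804), np.float64(278.3783715082557))
30 [222. 199.] [199. 313.] [283. 252.] [284. 214.]
40 [220. 198.] [199. 328.] [282. 268.] [284. 223.]
50 [217. 199.] [200. 341.] [282. 285.] [283. 234.]
60 [215. 203.] [202. 351.] [281. 302.] [283. 248.]
70 [212. 210.] [204. 358.] [281. 317.] [283. 263.]
80 [209. 220.] [206. 362.] [280. 332.] [282. 280.]
90 [206. 232.] [209. 362.] [279. 343.] [281. 297.]
```

```bash
cat >> h.py <<'E'
def fit(obs,tcp):
    "obs: list of (l,o,x,row,col); returns tilt deg, grip offset l0,o0 mm"
    from scipy.optimize import least_squares
    m=robot.camera_model('wrist'); g=np.array(tcp)-[0,0,.006]
    def r(p):
        t,l0,o0=p; e=[]
        for l,o,x,row,col in obs:
            a,b=l-l0,o-o0
            q=proj('wrist',g+np.array([x,a*np.cos(t)-b*np.sin(t),a*np.sin(t)+b*np.cos(t)]),m); e+=[q[1]-row,(q[0]-col)]
        return np.array(e)
    for t0 in (.3,1.2):
        for s in (.01,-.01):
            ob=obs[:]; obs_=[(l,(s if k==0 else o),x,a,b) for k,(l,o,x,a,b) in enumerate(ob)]
            obs=obs_; f=least_squares(r,[t0,.098,0]); print(s,np.degrees(f.x[0]).round(1),(f.x[1:]*1e3).round(1),'cost',f.cost.round(1),f.fun.round(0))
            obs=ob
E
python3 -c "
from h import *
fit([(.132,.01,0,210,281),(.12,-.03,-.03,171,216),(.12,-.03,.03,171,347),(.12,.03,-.03,277,213),(.12,.03,.03,277,350)],robot.read_state()['tool_pos'])
"
```

```text
0.01 35.9 [98.2 20.7] cost 148.9 [ 8.  4. -4. 11.  1. -4. -5. -4.  0.  6.]
-0.01 92.5 [131.7  22. ] cost 197.7 [  5.   3.  -8.   4.  -3.   4.   1.   9.   6. -11.]
0.01 35.9 [98.2 20.7] cost 148.9 [ 8.  4. -4. 11.  1. -4. -5. -4.  0.  6.]
-0.01 92.5 [131.7  22. ] cost 197.7 [  5.   3.  -8.   4.  -3.   4.   1.   9.   6. -11.]
```

```bash
python3 -c "
from h import *
fit([(.132,.01,0,210,281),(.12,-.03,-.03,171,216),(.12,-.03,.03,171,347),(.12,.03,-.03,303,211),(.12,.03,.03,303,351)],robot.read_state()['tool_pos'])
im=robot.read_camera('scene')[140:240,280:360]; cv2.imwrite('pics/s3.png',cv2.resize(im,None,fx=6,fy=6,interpolation=cv2.INTER_CUBIC))
"
```

```text
0.01 40.8 [92.6 13.2] cost 454.3 [ 21.   4.  -3.   6.   2.   1. -13.  -8.  -7.  10.]
-0.01 65.0 [108.5  19.5] cost 38.9 [-1.  4. -3.  5.  2.  3. -2.  1.  3. -2.]
0.01 40.8 [92.6 13.2] cost 454.3 [ 21.   4.  -3.   6.   2.   1. -13.  -8.  -7.  10.]
-0.01 65.0 [108.5  19.5] cost 38.9 [-1.  4. -3.  5.  2.  3. -2.  1.  3. -2.]
```

View pics/s3.png

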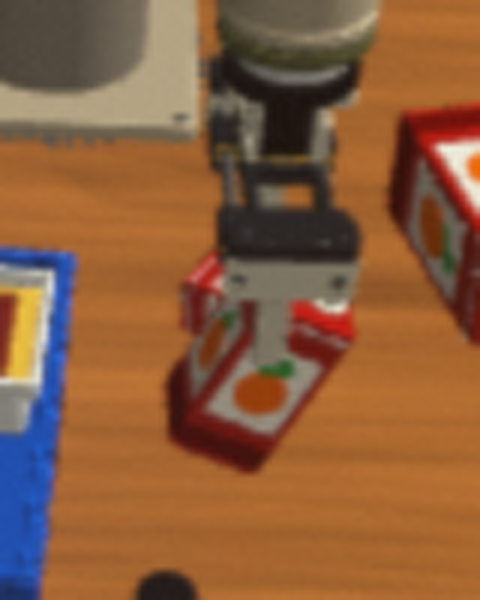

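The carton slipped in the pads, so it now hangs at its offset equilibrium of about 65° (25° from upright). I'll touch its lower base edge to the table and roll it upright about that edge.

>>> arm_command(increments="1 0 0 6 0;1 0 0 11 0;1 0 0 11 0;1 0 0 11 0", grip_force=4)

```text
t: 6.15
tool_pos: [0.4561, 0.1345, 0.1188]
orientation: [-2.176, -2.265, 0.001]
force: [0.2, 0.0, -3.3]
opening: 0.0599
gripper_force: 4.0
```

>>> arm_command(increments="1 -10 0 2 0;1 -20 0 4 0;1 -30 0 6 0;1 -40 0 9 0;1 -48 0 12 0")

```text
t: 6.65
tool_pos: [0.4585, 0.0854, 0.107]
orientation: [2.177, 2.264, 0.0]
force: [-2.1, 1.8, 5.0]
opening: 0.06
gripper_force: 4.0
```

```bash
python3 -c "
from h import *
inc(.451,.264,.036,.04); b=robot.read_camera('wrist')
a=robot.read_camera('scene')[140:240,270:370]
cv2.imwrite('pics/m4.png',np.hstack([cv2.resize(a,(400,400),interpolation=cv2.INTER_CUBIC),cv2.copyMakeBorder(cv2.resize(b,(400,300)),0,100,0,0,0)]))"
```

```text
t6.65 pos [0.4585 0.0854 0.107 ] ya 0.0392 inc [178.7  -0.5  71. ] turn -0.0008 F [-2.1  1.8  5. ] open 0.0600 tilt 0.000 q [ 0.07 -0.12  2.   -0.    1.27  0.04]
```

View pics/m4.png

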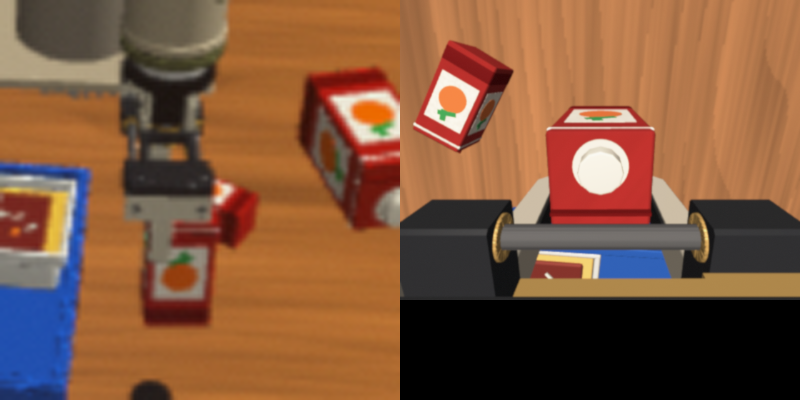

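The carton now stands upright on the table; the scene view shows it vertical, and the wrist view has its far top edge at about row 179. I'll locate it and regrip, centred and lower.

```bash
python3 -c "
from h import *
for p,z in (((206,179),.12),((358,179),.12),((208,294),.12),((210,310),.12),((280,238),.132)): print(p,ray('wrist',*p,z).round(4))
b=robot.read_camera('wrist').astype(int)
print(b[165:320:3,240].tolist())
"
```

```text
(206, 179) [0.4278 0.1358 0.12  ]
(358, 179) [0.4854 0.138  0.12  ]
(208, 294) [0.4276 0.087  0.12  ]
(210, 310) [0.4283 0.0794 0.12  ]
(280, 238) [0.4566 0.1176 0.132 ]
[[206, 223, 232], [201, 219, 230], [100, 110, 187], [37, 41, 160], [133, 146, 200], [77, 85, 173], [45, 49, 181], [45, 49, 187], [45, 50, 188], [45, 50, 189], [44, 49, 189], [45, 49, 190], [44, 50, 189], [44, 49, 189], [44, 49, 189], [45, 50, 190], [45, 50, 190], [45, 49, 189], [44, 49, 188], [46, 52, 187], [67, 74, 192], [77, 86, 197], [92, 102, 202], [91, 100, 202], [71, 79, 194], [56, 62, 190], [46, 51, 188], [44, 49, 188], [44, 49, 189], [44, 49, 189], [44, 49, 190], [45, 50, 190], [46, 51, 191], [44, 50, 190], [46, 51, 191], [45, 50, 191], [45, 50, 191], [45, 50, 191], [46, 50, 192], [45, 50, 191], [45, 50, 191], [45, 49, 190], [42, 46, 181], [21, 22, 113], [21, 21, 112], [23, 24, 128], [40, 43, 174], [45, 49, 189], [46, 50, 190], [46, 49, 171], [76, 78, 85], [91, 94, 97]]
```

>>> arm_command(increments="0 0 0 0 0;0 0 0 0 0;0 0 0 0 0;0 0 0 0 0")

```text
t: 7.2
tool_pos: [0.4585, 0.0869, 0.1073]
orientation: [2.176, 2.266, 0.0]
force: [-0.8, -0.2, -0.5]
opening: 0.0871
gripper_force: 0.0
```

>>> arm_command(increments="0 10 0 0 0;0 21.5 0 8 0;0 21.5 0 16 0;0 21.5 0 16 0")

```text
t: 7.6
tool_pos: [0.4561, 0.1086, 0.0892]
orientation: [-2.174, -2.266, 0.004]
force: [-0.5, -0.9, -1.3]
opening: 0.0931
gripper_force: 0.0
```

```bash
python3 -c "
from h import *
inc(.457,.107,.091,.04); b=robot.read_camera('wrist')
cv2.imwrite('pics/w5.png',b)
for c in (230,320): 
    col=b[:,c].astype(int); d=np.abs(np.diff(col,axis=0)).sum(1); r=[i for i in np.where(d>60)[0] if 120<i<330]; print(c,r)
for rr in (200,240):
    d=np.abs(np.diff(b[rr].astype(int),axis=0)).sum(1); print(rr,[i for i in np.where(d>60)[0] if 150<i<420])
hsv=cv2.cvtColor(b,cv2.COLOR_BGR2HSV); w=cv2.inRange(hsv,(0,0,190),(180,50,255)); w[:130]=0; w[320:]=0; w[:,220:340]; w[:,:230]=0;w[:,330:]=0
for c in cv2.findContours(w,0,1)[0]:
  if cv2.contourArea(c)>300: print(cv2.boundingRect(c))
"
```

```text
t7.60 pos [0.4561 0.1086 0.0892] ya 0.0414 inc [-1.6  0.9 -1.8] turn 0.0014 F [-0.5 -0.9 -1.3] open 0.0931 tilt 0.003 q [ 0.12 -0.09  2.   -0.    1.23  0.08]
230 [np.int64(225), np.int64(226), np.int64(229), np.int64(230), np.int64(242), np.int64(243), np.int64(244), np.int64(246), np.int64(247), np.int64(248)]
320 [np.int64(185), np.int64(186), np.int64(194), np.int64(195), np.int64(196), np.int64(229), np.int64(230), np.int64(231), np.int64(242), np.int64(243), np.int64(244), np.int64(246), np.int64(247), np.int64(248), np.int64(283), np.int64(284), np.int64(285), np.int64(312), np.int64(313), np.int64(314)]
200 [np.int64(240), np.int64(241), np.int64(242), np.int64(323), np.int64(324), np.int64(325)]
240 []
(242, 267, 85, 46)
(231, 197, 99, 33)
```

>>> arm_command(increments="1 0 0 0 0;1 0 0 0 0;1 0 0 0 0;1 0 0 0 0;1 0 0 0 0", grip_force=20)

```text
t: 8.15
tool_pos: [0.4576, 0.108, 0.0913]
orientation: [2.177, 2.265, 0.0]
force: [-0.4, 0.0, -0.5]
opening: 0.0597
gripper_force: 20.0
```

```bash
python3 -c "
from h import *
inc(.457,.107,.2,-.031); b=robot.read_camera('wrist')
cv2.imwrite('pics/w6.png',b)
for c in (230,250,320): 
    d=np.abs(np.diff(b[:,c].astype(int),axis=0)).sum(1); r=[int(i) for i in np.where(d>60)[0] if 120<i<330]; print(c,r,[(ray('wrist',c,i,.12)[:2]).round(4).tolist() for i in (r[-1],244.5)])
"
```

```text
t8.15 pos [0.4576 0.108  0.0913] ya 0.0398 inc [  -1.    -0.6 -108.7] turn 0.0708 F [-0.4  0.  -0.5] open 0.0597 tilt 0.000 q [ 0.12 -0.09  2.   -0.    1.23  0.08]
230 [217, 218, 226, 227, 228, 239, 240, 242, 243, 244] [[0.4383, 0.1385], [0.4383, 0.1383]]
250 [183, 184, 192, 193, 194, 226, 227, 239, 240, 242, 243, 244, 272, 273, 274, 312, 313, 314] [[0.4457, 0.1108], [0.4453, 0.1386]]
320 [183, 184, 193, 194, 195, 196, 226, 227, 228, 239, 240, 242, 243, 244, 285, 286, 287, 312, 313, 314] [[0.4719, 0.1118], [0.4699, 0.1396]]
```

>>> arm_command(increments="1 0 0 -20 0.07;1 0 0 -50 0.07;1 0 0 -85 0.07;1 0 0 -85 0.07;1 0 0 -85 0.07")

```text
t: 8.7
tool_pos: [0.4576, 0.1081, 0.1759]
orientation: [2.254, 2.188, 0.001]
force: [-0.4, 0.2, -4.5]
opening: 0.0597
gripper_force: 20.0
```

```bash
python3 -c "
from h import *
inc(.5824,-.0365,.178,-.031)"
```

```text
t8.70 pos [0.4576 0.1081 0.1759] ya -0.0300 inc [-140.8  129.1   -2. ] turn 0.0010 F [-0.4  0.2 -4.5] open 0.0597 tilt 0.001 q [ 0.12 -0.19  1.92 -0.    1.4   0.15]
```

>>> arm_command(increments="1 -28 26 0 0.001;1 -60 55 0 0.001;1 -95 87 0 0.001;1 -125 115 0 0.001;1 -141 129 0 0.001")

```text
t: 9.2
tool_pos: [0.5822, -0.0393, 0.1726]
orientation: [-2.256, -2.183, 0.005]
force: [-0.1, 0.5, -4.2]
opening: 0.0599
gripper_force: 20.0
```

>>> arm_command(increments="1 0 0 0 0;1 0 0 30 0;1 0 0 50 0;1 0 0 50 0;1 0 0 50 0")

```text
t: 9.7
tool_pos: [0.5806, -0.036, 0.1245]
orientation: [-2.253, -2.185, 0.003]
force: [1.1, -0.0, -3.7]
opening: 0.0598
gripper_force: 20.0
```

```bash
python3 -c "
from h import *
inc(.5824,-.0365,.1,-.031)
b=robot.read_camera('top')[145:215,255:355]; c=robot.read_camera('wrist')
cv2.imwrite('pics/m5.png',np.hstack([cv2.resize(b,(400,280),interpolation=cv2.INTER_CUBIC),cv2.resize(c,(373,280))]))"
```

```text
t9.70 pos [ 0.5806 -0.036   0.1245] ya -0.0305 inc [-0.5  1.9 24.5] turn 0.0005 F [ 1.1 -0.  -3.7] open 0.0598 tilt 0.004 q [-0.15  0.17  1.67  0.    1.31 -0.12]
```

>>> arm_command(increments="1 0 0 12 0;1 0 0 23 0;1 0 0 25 0;1 0 0 25 0;1 0 0 25 0")

```text
t: 10.3
tool_pos: [0.5822, -0.0367, 0.1012]
orientation: [-2.256, -2.187, 0.0]
force: [-0.6, 0.0, -3.3]
opening: 0.06
gripper_force: 20.0
```

>>> arm_command(increments="1 2 0 0 0;1 4 0 0 0;1 6 0 0 0;1 7 0 0 0;1 7 0 0 0", grip_force=12)

```text
t: 10.8
tool_pos: [0.5824, -0.0295, 0.1012]
orientation: [2.255, 2.187, 0.0]
force: [-0.2, -0.7, -5.0]
opening: 0.0595
gripper_force: 12.0
```

>>> arm_command(increments="1 1 0 0 0;1 1 0 0 0;1 2 0 0 0;1 2 0 0 0")

```text
t: 11.2
tool_pos: [0.5824, -0.0277, 0.1012]
orientation: [-2.256, -2.187, -0.0]
force: [0.3, 0.7, -4.6]
opening: 0.0599
gripper_force: 12.0
```

>>> arm_command(increments="1 1 0 2 0;1 1 0 2 0;1 1 0 2 0")

```text
t: 11.5
tool_pos: [0.5824, -0.0268, 0.099]
orientation: [-2.256, -2.187, 0.0]
force: [0.1, -0.3, -3.2]
opening: 0.0599
gripper_force: 12.0
```

>>> arm_command(increments="1 1 0 0 0;1 1 0 0 0;1 1 0 0 0")

```text
t: 11.8
tool_pos: [0.5824, -0.0261, 0.0992]
orientation: [2.256, 2.186, -0.001]
force: [-0.6, -3.8, -3.4]
opening: 0.06
gripper_force: 12.0
```

>>> arm_command(increments="1 1 0 0 0;1 1 0 0 0;1 1 0 0 0")

```text
t: 12.1
tool_pos: [0.5825, -0.0254, 0.0993]
orientation: [2.255, 2.186, -0.001]
force: [-2.1, -5.4, -1.7]
opening: 0.0601
gripper_force: 12.0
```

Contact with the left wall is felt at y ≈ −0.026. Next is the far wall.

>>> arm_command(increments="1 -1 3 0 0;1 -1 5 0 0;1 -1 7 0 0;1 -1 8 0 0;1 -1 8 0 0")

```text
t: 12.6
tool_pos: [0.5908, -0.0258, 0.0991]
orientation: [2.255, 2.187, 0.0]
force: [-0.5, -0.6, -4.7]
opening: 0.0595
gripper_force: 12.0
```

>>> arm_command(increments="1 0 1 0 0;1 0 1 0 0;1 0 1 0 0")

```text
t: 12.9
tool_pos: [0.5916, -0.0258, 0.0992]
orientation: [-2.256, -2.187, -0.0]
force: [-0.5, -0.2, -4.4]
opening: 0.0601
gripper_force: 12.0
```

>>> arm_command(increments="1 0 1 0 0;1 0 1 0 0;1 0 1 0 0")

```text
t: 13.2
tool_pos: [0.5921, -0.0259, 0.0991]
orientation: [-2.255, -2.186, 0.001]
force: [-3.3, -0.4, -2.5]
opening: 0.06
gripper_force: 12.0
```

>>> arm_command(increments="1 0 1 0 0;1 0 1 0 0;1 0 1 0 0")

```text
t: 13.5
tool_pos: [0.5923, -0.0259, 0.0987]
orientation: [-2.254, -2.185, 0.003]
force: [-7.0, 0.4, -1.1]
opening: 0.0601
gripper_force: 12.0
```

Both walls are found, and both match the prediction. Lowering to the floor.

>>> arm_command(increments="1 0 -1 0.5 0;1 0 -1 1 0;1 0 -1 1.5 0;1 0 -1 2 0;1 0 -1 2 0")

```text
t: 14.0
tool_pos: [0.5921, -0.0259, 0.0976]
orientation: [-2.255, -2.186, 0.001]
force: [-8.3, 0.6, 2.6]
opening: 0.0599
gripper_force: 12.0
```

>>> arm_command(increments="1 0 0 1 0;1 0 0 1 0;1 0 0 1 0")

```text
t: 14.3
tool_pos: [0.5922, -0.026, 0.0976]
orientation: [-2.255, -2.186, 0.001]
force: [-11.6, -0.2, 10.4]
opening: 0.06
gripper_force: 12.0
```

```bash
python3 -c "
from h import *
inc(.5927,-.0268,.0973,-.031)"
```

```text
t14.30 pos [ 0.5922 -0.026   0.0976] ya -0.0310 inc [-0.8  0.5  0.3] turn 0.0000 F [-11.6  -0.2  10.4] open 0.0600 tilt 0.001 q [-0.13  0.23  1.66 -0.    1.26 -0.1 ]
```

>>> arm_command(increments="1 1.5 0 -1 0;1 1.5 0 -1 0;1 1.5 0 -1 0")

```text
t: 14.6
tool_pos: [0.5922, -0.0256, 0.0977]
orientation: [2.255, 2.186, -0.003]
force: [-9.7, -4.3, 3.9]
opening: 0.0599
gripper_force: 12.0
```

```bash
python3 -c "
from h import *
inc(.5927,-.0268,.0973,-.031)"
```

```text
t14.60 pos [ 0.5922 -0.0256  0.0977] ya -0.0312 inc [-1.1  0.5  0.4] turn -0.0002 F [-9.7 -4.3  3.9] open 0.0599 tilt 0.002 q [-0.13  0.23  1.66 -0.    1.26 -0.1 ]
```

Flush on both walls and seated on the floor. Releasing, then checking before I withdraw.

>>> arm_command(increments="0.6 0 0 0 0;0.4 0 0 0 0;0.2 0 0 0 0;0 0 0 0 0;0 0 0 0 0")

```text
t: 15.1
tool_pos: [0.5936, -0.0244, 0.098]
orientation: [2.254, 2.186, 0.003]
force: [0.3, 0.0, 0.8]
opening: 0.0792
gripper_force: 0.0
```

>>> arm_command(increments="0 0 0 0 0;0 0 0 -10 0;0 0 0 -40 0;0 0 0 -85 0;0 0 0 -120 0")

```text
t: 15.6
tool_pos: [0.5929, -0.0245, 0.2203]
orientation: [2.254, 2.186, 0.002]
force: [1.4, -0.8, 0.2]
opening: 0.0927
gripper_force: 0.0
```

>>> arm_command(increments="0 -40 -40 -20 0;0 -80 -80 -20 0;0 -120 -120 -20 0;0 -150 -150 -20 0;0 -150 -150 -20 0")

```text
t: 16.1
tool_pos: [0.4355, -0.1722, 0.2383]
orientation: [2.257, 2.183, -0.001]
force: [1.0, -0.3, 1.1]
opening: 0.0928
gripper_force: 0.0
```

```bash
python3 -c "
from h import *
inc(.45,-.2,.24,-.031)
b=robot.read_camera('top')[140:270,160:410]; c=robot.read_camera('scene')[150:300,150:450]
cv2.imwrite('pics/fin.png',np.vstack([cv2.resize(b,(560,291),interpolation=cv2.INTER_CUBIC),cv2.resize(c,(560,280),interpolation=cv2.INTER_CUBIC)]))"
```

```text
t16.10 pos [ 0.4355 -0.1722  0.2383] ya -0.0335 inc [-27.3  15.4  -1.7] turn -0.0025 F [ 1.  -0.3  1.1] open 0.0928 tilt 0.002 q [-0.49 -0.23  1.85 -0.    1.52 -0.45]
```

View pics/fin.png

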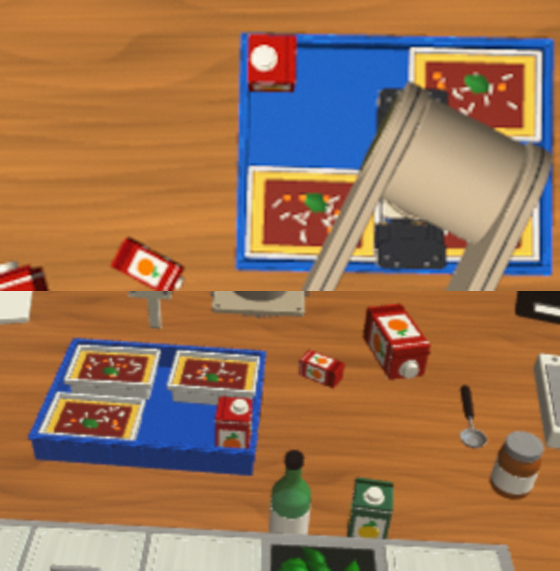

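The carton stands cap up in the far-left corner, flush with both walls (top view, around (270,62)), and everything else is undisturbed. Handing in.

```bash
python3 -c "
from plant import robot
print(robot.close_job())"
```

```text
the job is handed in; nothing more can be done
None
```

The middle-sized red sauce carton stands cap up on the tray floor in the free corner, flush against both walls, and is released. Nothing else looked moved in the last pictures, and the job is handed in at about 16 s of the 59 s; the hand-in returned no verdict.

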